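Index the probe carrier on the measuring rail and lock it

TASK

Set the blue probe carrier astride the measuring rail at the end-stop end, lens towards the vial, and slide it along the rail towards the vial until its spring plunger drops into the hidden notch; stop there and let go. Then press the carrier's red lever down flat so that the plunger is locked. Leave the spanner, the marker and the syringe lying where they are.

Things in the scene. Friction and masses are not known exactly. Their poses are not given: they have to be found in the camera images.
- rail: Measuring rail, fixed, place and angle vary. Dark base plate 416 x 84 x 8 mm with a 40 mm wide aluminium profile whose flat top is 36 mm above the worktop. Origin: on the worktop under the rail's centre line; x along the rail towards the vial, y across, z up. Top free from x = -158 (black end stop, 50 wide, 50 high, x -210 to -158) to x = +116 mm (cell block).
- cell_window (a point): Front face of the cell block at the rail's +x end, x = +116 mm, 72 mm above the worktop. The block (66 wide, to x = +200 mm, up to 105 mm high) holds a sample vial in front of a grey lamp housing.
- slot_start (a point): Middle of the rail's top where its slot begins (x = -130 mm). The slot, 11 mm wide, 14 deep, runs from here to the cell block. In it lies a black bar, its top 8 mm below the rail's top, with one cross notch 9.5 mm long and 6 mm deep, hard to see in the black slot. The notch is somewhere from x = -60 to +20 mm of the rail: find it by sliding the plunger along.
- rail_load (a point): Point on the middle of the rail's top (36 mm above the worktop), 90 mm from the rail's origin towards the end stop: where to load the carrier, its origin over this point (0 to 35 mm of gap between carrier and end stop will do).
- carrier: Probe carrier, loose, about 0.5 kg: black saddle 110 mm long (x), 62 wide (y), 86 high, blue probe head in front, orange-capped plunger and red lever behind. Origin: centre, level with the skirts' lower edges, on which it stands; x towards the lens, z up. Slippery skirts 18 mm deep, 43 mm apart, flared, straddle the 40 mm rail; seated flat on the rail, the origin is 18 mm above the worktop.
- probe_grip (a point): Place to grip the carrier: in the middle of the blue probe head, 64 mm above the carrier's origin and 30 mm forward (x). The head is 36 mm along x, 34 mm across y, from 30 to 85 mm above the origin; grip it across y (34 mm).
- probe_lens (a point): Middle of the lens, at the front (+x) end of the probe head, 66 mm ahead of the carrier's origin and 56 mm above it. It must look towards the cell block.
- plunger (a joint): Sprung 7 mm pin under the carrier, 20 mm behind its origin, orange cap on top. 0 = fully out; grows (m) as it is pushed up. Carrier seated: about 0.0055 while the pin slides on the bar in the slot, about 0 in the notch (the cap sinks 5.5 mm). Spring 1 to 2 N, less than the carrier's weight. In the notch it has 2.5 mm of play along the rail, then stops the carrier.
- lock_lever (a joint): Red lever, hinged 2 mm ahead of the carrier's origin and 46 mm above it, pointing back (-x), 14 mm wide, 60 long. 0 rad = flat, locked over the plunger's cap, its top 50 mm above the carrier's origin; starts up at 0.38 to 0.55. Friction holds it; 2 N on its end turns it down. Press down near its end, following its arc. With the plunger still up it catches on the cap at about 0.3.
- lever_tip (a point): On top of the red lever near its free end, 55 mm from its hinge; 52 mm above the carrier's origin when the lever is flat.
- spanner: Open-end spanner, 147 mm long, lying loose at the front of the worktop; bystander. Origin at the middle of its underside.
- marker: White and black marker pen, 135 mm long, lying loose at the front right; bystander. Origin at the middle of its underside.
- syringe: Clear syringe, 104 mm long, lying loose at the front; bystander. Origin at the middle of its underside.

How it is judged:
By the outcome, as a careful person would: the job done as asked, in the order asked, and still so for the second after the job is handed in, with the robot touching nothing.
It also fails if it takes over 58 s, if anything falls off the work surface, if the arm or the gripper's body presses on something with over 40 N, if the wrist force passes 120 N, or if a joint passes its speed limit or range.

ROBOT

A 7-joint arm with a two-finger parallel gripper is mounted at the origin on a cart in front of the work surface, level with it; the furniture and walls round the work are solid. World frame = base frame: x ahead of the robot, y to its left, z up, the work surface at z = 0. Lengths are in m, angles in degrees, forces in N, time in s.
With the tool pointing down it reaches from about 0.4 to 0.9 m from the base axis. Payload 5.5 kg.
Tool frame: the origin (TCP) lies midway between the tips of the shut fingers; the grasp point (between the pads) lies 19 mm behind it (robot.tcp_to_grasp is the distance from the TCP to the grasp point, in m); z points along the fingers, y is the line along which they close (so a half turn about z gives the same grasp; the last joint's range is limited). The gripper opens to 92 mm and grips with 3 to 60 N. Pads are 19 mm wide; open, the fingers measure 130 mm over their backs; the gripper's body (75 mm by 190 mm) begins 47 mm behind the grasp point.
Start: joints at [86.299, 28.699, -24.465, 88.831, 12.651, 65.22, -12.049], TCP at [0.209, -0.615, 0.204] pointing down, gripper open.
Joint ranges: [-164.97, 164.97], [-17.58, 116.51], [-87.97, 89.64], [11.32, 138.91], [-80.73, 260.73], [10.89, 115.49], [-147.41, 147.41]. Speed limits (degrees/s): [147.25, 147.25, 180, 180, 180, 180, 180].

INTERFACE

Orientations are given as a 3x3 rotation matrix whose columns are the frame's x, y, z axes.
In Python, from plant import robot gives the robot as it stands. The module is installed in compiled form; this text tells all that it offers.
- The arm moves only by the tool apply_moves, never from a script. Its argument "commands" is a list of rows, each a list of 3 entries, a list of its own where there are three numbers: the shift along the tool's x, y, z in mm, then the turn about the tool's z in degrees, then the opening, from 0 (shut) to 1 (fully open). In form: [[[dx, dy, dz], yaw, grip], ...]. A call has 1 to 5 rows; each row is the pose to reach, as a shift and turn from the pose commanded when the call began, along the tool's axes at that moment; what a row does not reach only later rows make up. A row lasts 1/10 s, in which the tool goes at most 50 mm and 8.59 degrees, less where a joint would pass 70% of its speed; a pose out of reach is approached as far as the arm can. A call with a gripper value outside its range is refused whole. The fingers move at their own pace and stop on an object; the grip force is fixed at half the most. Time passes only in rows, so rows that repeat a pose let the fingers close. It gives the time, the measured TCP pose, the force, the opening and the grip force at its end, in the units of the state.
- robot.state(): the state, without advancing time (a new reading comes with each control period).
- robot.grab_frame(name): name is "scene" or "top"; returns a dict with "img" (480x640x3 uint8, blue, green, red), "fx", "fy", "cx", "cy" (pixels), "dist" ([k1, k2, p1, p2, k3] as OpenCV has them; the pictures are not rectified), "R" (3x3) and "t" (3): a world point X has camera coordinates R X + t. Camera axes: x right, y down, z forward; pixel columns grow to the right and rows downward; lengths in m; the calibration is good to about 2 mm. A picture is of the moment at which its call begins. There is no depth.
- robot.hand_in(): hands the job in; it is judged then, once.
The state is a dict: "time": time; "joints": joint angles; "qd": joint speeds; "joint_efforts": joint torques, N m; "tcp_pos": TCP position; "tcp_rot": TCP orientation; "contact_force": force on the tool from outside, world axes, zero at the start; "ft_torque": the same for the moment, N m; "opening": finger opening in m; "finger_force": force on a finger pad.
Only numpy, scipy, OpenCV 4.12 (cv2) and the standard library are available. Lean on these libraries where they do the work, as an engineer would, in place of code of your own. Each camera call takes 0.05 s, during which the arm holds its last target. There are 200 camera calls.

## Working session

There is one attempt and no reset: what is moved stays moved. The work goes in short steps, Python scripts to look and compute and a tool call to move; the robot and the scene stay as the last step left them, time stands still between calls to the robot, and variables do not carry over. Pictures are saved under pics/ and viewed, at most 10 in all, crops included, and the job is handed in when it is done.

Besides the shell and the picture viewer there is one more tool, called after "Call:" as name([rows], argument=value, ...), one row to a line, values as JSON. apply_moves: Moves the arm, as the interface text tells. Its arguments: {"type":"object","properties":{"commands":{"type":"array","items":{"type":"array"}}},"required":["commands"]}

```bash
mkdir -p pics; ls; python3 - <<'E'
from plant import robot
import cv2,numpy as np
for n in("scene","top"):
    f=robot.grab_frame(n); cv2.imwrite(f"pics/{n}0.png",f["img"])
    R=np.array(f["R"]);print(n,f["fx"],f["fy"],f["cx"],f["cy"],f["dist"],(-R.T@np.array(f["t"])).round(3),R.round(3).tolist())
s=robot.state();print(s["time"],s["tcp_pos"],np.round(s["tcp_rot"],3).tolist(),s["opening"],robot.tcp_to_grasp)
E
```

```text
pics
scene 623.1558203930144 623.1558203930144 317.18758905128124 250.9686807283608 [0.00501616 0.         0.         0.         0.        ] [-0.219  0.43   0.924] [[-0.493, -0.87, -0.012], [-0.616, 0.359, -0.701], [0.614, -0.338, -0.713]]
top 478.47383891271835 478.47383891271835 320.5679378254701 236.57928486802004 [-0.08017247  0.          0.          0.          0.        ] [0.381 0.031 0.987] [[-0.01, -1.0, 0.011], [-0.988, 0.008, -0.153], [0.153, -0.012, -0.988]]
0.1 [ 0.20901764 -0.61474901  0.20315558] [[0.947, 0.322, -0.001], [0.322, -0.947, 0.002], [0.0, -0.002, -1.0]] 0.0920846146898029 0.0188
```

View pics/scene0.png

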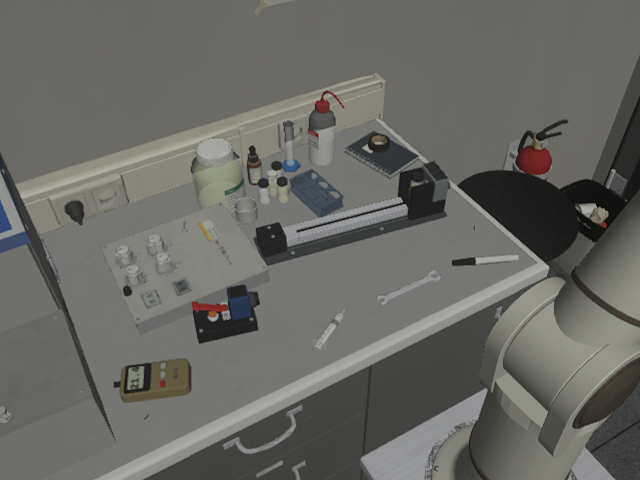

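View pics/top0.png

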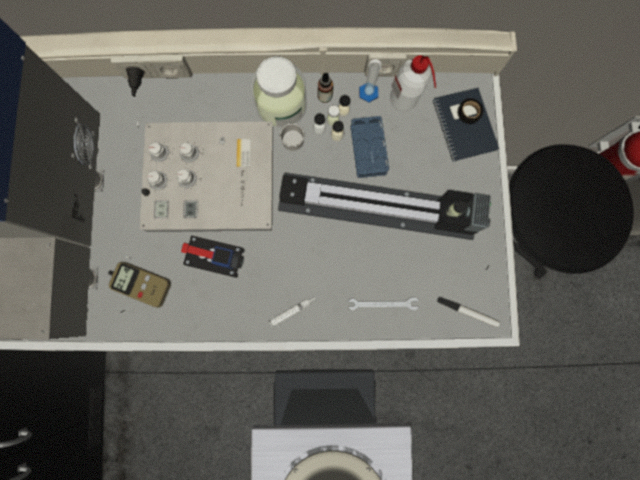

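```bash
cat > h.py <<'E'
import cv2,numpy as np
from plant import robot
def cam(f): return np.array([[f["fx"],0,f["cx"]],[0,f["fy"],f["cy"]],[0,0,1]]),np.array(f["dist"],float),np.array(f["R"]),np.array(f["t"])
def p2w(f,uv,z):
    K,d,R,t=cam(f); r=R.T@np.append(cv2.undistortPoints(np.array([[uv]],float),K,d)[0,0],1); c=-R.T@t
    return c+r*(z-c[2])/r[2]
def w2p(f,X):
    K,d,R,t=cam(f); return cv2.projectPoints(np.array(X,float).reshape(-1,1,3),cv2.Rodrigues(R)[0],t,K,d)[0][:,0]
E
python3 - <<'E'
import cv2,numpy as np
a=cv2.imread("pics/top0.png");b=cv2.imread("pics/scene0.png")
o=np.zeros((600,800,3),np.uint8)
r=cv2.resize(a[165:245,270:500],None,fx=3.4,fy=3.4,interpolation=cv2.INTER_CUBIC)
o[:r.shape[0],:r.shape[1]]=r
r=cv2.resize(a[228:284,176:252],None,fx=5,fy=5,interpolation=cv2.INTER_CUBIC);o[290:570,:380]=r
r=cv2.resize(b[280:345,185:265],None,fx=4.5,fy=4.5,interpolation=cv2.INTER_CUBIC);o[290:290+r.shape[0],400:400+r.shape[1]]=r
o=cv2.convertScaleAbs(o,alpha=1.7,beta=10)
cv2.imwrite("pics/crop1.png",o)
E
```

```text
(no output)
```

View pics/crop1.png

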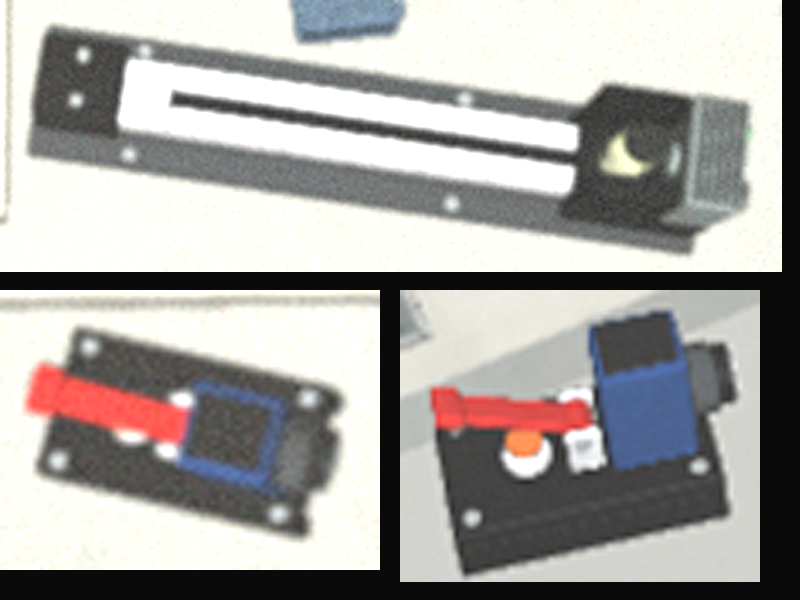

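```bash
python3 - <<'E'
from h import *
from scipy.optimize import least_squares
f=robot.grab_frame("top");g=robot.grab_frame("scene")
A=lambda x,y:(270+x/3.4-.35,165+y/3.4-.35)
C=lambda x,y:(176+x/5-.4,228+(y-290)/5-.4)
S=lambda x,y:(185+(x-400)/4.5-.4,280+(y-290)/4.5-.4)
def fit(obs,x0):
    def res(p):
        c,s=np.cos(p[2]),np.sin(p[2]); out=[]
        for F,uv,X in obs:
            W=[p[0]+c*X[0]-s*X[1],p[1]+s*X[0]+c*X[1],X[2]]
            out.append(w2p(F,W)[0]-uv)
        return np.ravel(out)
    r=least_squares(res,x0,loss="soft_l1"); return r.x,res(r.x).reshape(-1,2).round(1).tolist()
a=p2w(f,A(172,98),.036);b=p2w(f,A(577,158),.036)
print("slot",a,b,np.linalg.norm(b-a),"want .246")
th=np.arctan2(*(b-a)[1::-1])
m=lambda *v:np.array(v)/1000
obs=[(f,A(172,98),m(-130,0,36)),(f,A(577,158),m(116,0,36)),(f,A(124,58),m(-158,20,36)),(f,A(580,124),m(116,20,36)),
 (f,A(30,155),m(-208,-42,8)),(f,A(692,252),m(208,-42,8))]
p,r=fit(obs,[.55,-.05,th]);print("rail",p[:2],np.degrees(p[2]),r)
print("load",p[:2]-.09*np.array([np.cos(p[2]),np.sin(p[2])]))
h=[(f,C(195,382),m(12,17,85)),(f,C(290,402),m(48,17,85)),(f,C(270,490),m(48,-17,85)),(f,C(180,467),m(12,-17,85)),
 (g,S(590,325),m(12,17,85)),(g,S(671,312),m(48,17,85)),(g,S(686,372),m(48,-17,85)),(g,S(600,384),m(12,-17,85)),
 (g,S(465,575),m(-55,-31,0)),(g,S(728,515),m(55,-31,0)),(f,C(300,537),m(55,-31,0)),(f,C(38,475),m(-55,-31,0))]
q,r=fit(h,[.4,.3,th]);print("car",q[:2],np.degrees(q[2]),r)
print("headtop top cam",np.mean([p2w(f,u,.085) for _,u,_ in h[:4]],0),"scene",np.mean([p2w(g,u,.085) for _,u,_ in h[4:8]],0))
print("grip",q[:2]+.03*np.array([np.cos(q[2]),np.sin(q[2])]))
E
```

```text
slot [0.61774533 0.01918219 0.036     ] [ 0.57936145 -0.22395559  0.036     ] 0.24614894079714533 want .246
rail [ 0.59833794 -0.10709518] -98.90676042949002 [[-1.1, -0.3], [-1.1, -0.5], [1.0, 0.1], [-1.0, 0.1], [0.7, 0.2], [2.7, 0.5]]
load [ 0.61227237 -0.01818043]
car [0.49297984 0.23541694] -105.27001778064837 [[1.4, -0.8], [0.5, -0.0], [-0.5, -0.4], [-0.7, -0.7], [-1.4, 0.1], [0.4, -0.9], [0.3, -0.3], [-0.8, 1.1], [-1.0, 1.8], [0.2, 2.7], [2.2, 1.3], [3.9, 0.1]]
headtop top cam [0.48416342 0.20678653 0.085     ] scene [0.48475933 0.20592249 0.085     ]
grip [0.48507879 0.20647608]
```

```bash
cat > plan.py <<'E'
from h import *
def plan(*wps):
    s=robot.state();p=np.array(s["tcp_pos"]);R=np.array(s["tcp_rot"]);a=np.degrees(np.arctan2(R[1,0],R[0,0]))
    print("now",p.round(4),round(a,2),"tilt",R[2].round(3),"t",s["time"],"F",np.round(s["contact_force"],1),round(s["opening"],4))
    for w in wps:
        t=np.radians(a);M=np.array([[np.cos(t),np.sin(t),0],[np.sin(t),-np.cos(t),0],[0,0,-1]])
        d=np.array(w[:3])-p;print((M.T@d*1000).round(1).tolist(),"yaw",round(a-w[3],2),"len",round(np.linalg.norm(d)*1000))
        p=np.array(w[:3]);a=w[3]
E
python3 -c "
from plan import *
plan((.4,-.46,.2,33),(.5,-.24,.2,54),(.5,.0,.2,75.2),(.4845,.2065,.15,75.2),(.4845,.2065,.045,75.2))"
```

```text
now [ 0.2091 -0.615   0.2035] 18.78 tilt [ 0.    -0.001 -1.   ] t 0.2 F [-0.1  0.3 -0.4] 0.0919
[230.6, -85.3, 3.5] yaw -14.22 len 246
[203.7, -130.0, 0.0] yaw -21 len 242
[194.2, -141.1, 0.0] yaw -21.2 len 240
[195.7, -67.7, 50.0] yaw 0.0 len 213
[0.0, 0.0, 105.0] yaw 0.0 len 105
```

Call:
apply_moves([
  [[231, -85, 3], -14.2, 1],
  [[231, -85, 3], -14.2, 1],
  [[231, -85, 3], -14.2, 1],
  [[231, -85, 3], -14.2, 1],
  [[231, -85, 3], -14.2, 1],
])

```text
time: 0.7
tcp_pos: [0.4023, -0.4586, 0.2012]
tcp_rot: [[0.839, 0.545, 0.0], [0.545, -0.839, 0.0], [0.0, 0.0, -1.0]]
contact_force: [0.5, -0.5, 0.4]
opening: 0.0917
finger_force: 0.0
```

Call:
apply_moves([
  [[204, -130, 0], -21, 1],
  [[204, -130, 0], -21, 1],
  [[204, -130, 0], -21, 1],
  [[204, -130, 0], -21, 1],
  [[204, -130, 0], -21, 1],
])

```text
time: 1.2
tcp_pos: [0.5018, -0.2374, 0.2013]
tcp_rot: [[0.587, 0.81, 0.0], [0.81, -0.587, 0.0], [0.001, 0.0, -1.0]]
contact_force: [1.4, 0.1, 0.1]
opening: 0.0915
finger_force: 0.0
```

Call:
apply_moves([
  [[194, -141, 0], -21.2, 1],
  [[194, -141, 0], -21.2, 1],
  [[194, -141, 0], -21.2, 1],
  [[194, -141, 0], -21.2, 1],
  [[194, -141, 0], -21.2, 1],
])

```text
time: 1.7
tcp_pos: [0.5005, 0.0025, 0.2014]
tcp_rot: [[0.254, 0.967, 0.0], [0.967, -0.254, 0.0], [0.0, 0.0, -1.0]]
contact_force: [0.0, -0.1, 0.3]
opening: 0.0918
finger_force: 0.0
```

```bash
python3 -c "
from plan import *
plan((.4845,.2065,.16,75.2))"
```

```text
now [0.5005 0.0025 0.2014] 75.29 tilt [ 0.  0. -1.] t 1.7 F [ 0.  -0.1  0.3] 0.0918
[193.3, -67.3, 41.4] yaw 0.09 len 209
```

Call:
apply_moves([
  [[193, -67, 41], 0, 1],
  [[193, -67, 41], 0, 1],
  [[193, -67, 41], 0, 1],
  [[193, -67, 41], 0, 1],
  [[193, -67, 41], 0, 1],
])

```text
time: 2.2
tcp_pos: [0.4829, 0.2107, 0.1599]
tcp_rot: [[0.246, 0.969, -0.001], [0.969, -0.246, 0.004], [0.004, -0.002, -1.0]]
contact_force: [-1.0, 0.1, 0.2]
opening: 0.0917
finger_force: 0.0
```

```bash
python3 - <<'E'
from plan import *
plan((.4845,.2065,.045,75.5))
f=robot.grab_frame("scene");cv2.imwrite("pics/s1.png",cv2.resize(f["img"][200:380,100:340],None,fx=3,fy=3,interpolation=cv2.INTER_CUBIC))
E
```

```text
now [0.4829 0.2107 0.1599] 75.74 tilt [ 0.004 -0.002 -1.   ] t 2.2 F [-1.   0.1  0.2] 0.0917
[-3.6, 2.6, 114.9] yaw 0.24 len 115
```

View pics/s1.png

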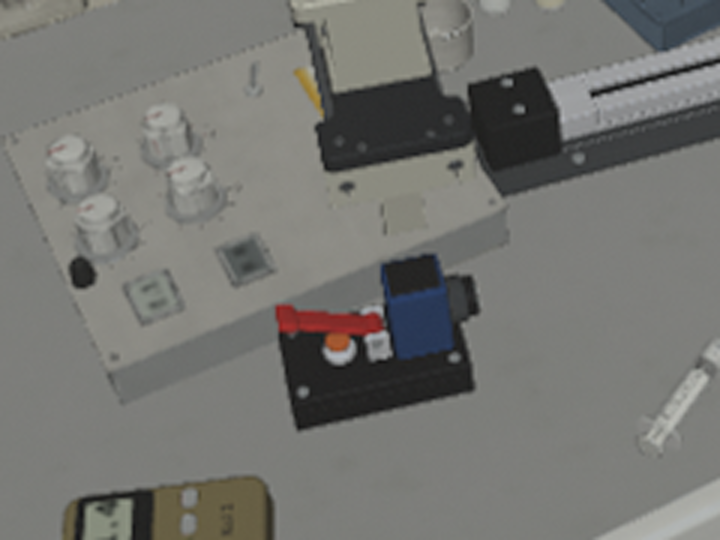

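```bash
python3 - <<'E'
from plan import *
g=robot.grab_frame("scene")
U=lambda x,y:(100+x/3-.33,200+y/3-.33)
for b,t in(((122,402),(112,366)),((510,240),(505,203))):
    w=p2w(g,U(*b),0); print(w,[(z,p2w(g,U(*t),z)[:2].round(3)) for z in(.03,.04,.05,.06)])
print(w2p(g,[.4829,.2107,.16]),"crop",(w2p(g,[.4829,.2107,.16])-[100,200])*3)
E
```

```text
[0.55449104 0.37974986 0.        ] [(0.03, array([0.559, 0.378])), (0.04, array([0.55 , 0.379])), (0.05, array([0.541, 0.379])), (0.06, array([0.533, 0.38 ]))]
[0.55428823 0.11326272 0.        ] [(0.03, array([0.56 , 0.112])), (0.04, array([0.551, 0.115])), (0.05, array([0.543, 0.119])), (0.06, array([0.534, 0.123]))]
[[230.47247854 265.20518544]] crop [[391.41743561 195.61555633]]
```

Call:
apply_moves([
  [[-3.6, 2.6, 20], 0.2, 0.58],
  [[-3.6, 2.6, 40], 0.2, 0.58],
  [[-3.6, 2.6, 70], 0.2, 0.58],
  [[-3.6, 2.6, 100], 0.2, 0.58],
  [[-3.6, 2.6, 115], 0.2, 0.58],
])

```text
time: 2.8
tcp_pos: [0.4868, 0.1953, 0.043]
tcp_rot: [[0.263, 0.965, -0.003], [0.965, -0.263, -0.003], [-0.003, -0.002, -1.0]]
contact_force: [-0.7, -0.7, 0.4]
opening: 0.0571
finger_force: 0.0
```

```bash
python3 - <<'E'
from plan import *
plan((.4845,.2065,.045,75.5))
f=robot.grab_frame("scene");cv2.imwrite("pics/s2.png",cv2.resize(f["img"][220:360,150:310],None,fx=4,fy=4,interpolation=cv2.INTER_CUBIC))
E
```

```text
now [0.4868 0.1953 0.043 ] 74.78 tilt [-0.003 -0.002 -1.   ] t 2.8 F [-0.7 -0.7  0.4] 0.0571
[10.2, -5.1, -2.0] yaw -0.72 len 12
```

View pics/s2.png

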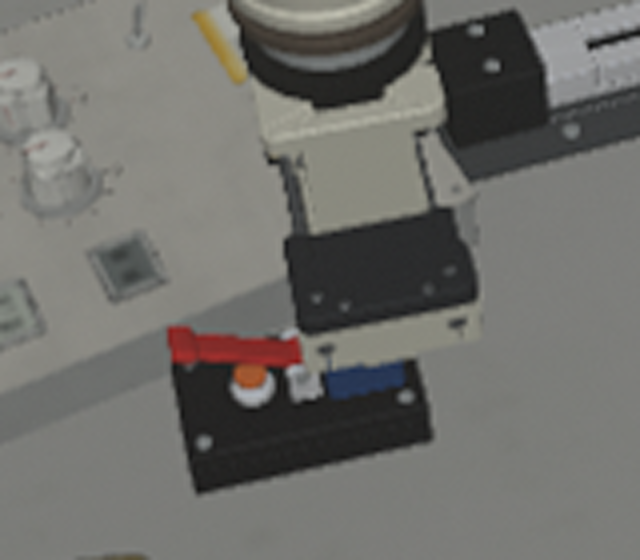

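Call:
apply_moves([
  [[0, 0, 0], 0, 0.58],
  [[0, 0, 0], 0, 0.58],
])

```text
time: 3.05
tcp_pos: [0.4883, 0.1989, 0.0464]
tcp_rot: [[0.26, 0.966, 0.002], [0.966, -0.26, 0.0], [0.001, 0.002, -1.0]]
contact_force: [-0.4, -0.0, -0.9]
opening: 0.0533
finger_force: 0.0
```

```bash
python3 -c "
from plan import *
plan((.4845,.2065,.045,75.2))"
```

```text
now [0.4883 0.1989 0.0464] 74.93 tilt [ 0.001  0.002 -1.   ] t 3.05 F [-0.4 -0.  -0.9] 0.0533
[6.3, -5.7, 1.4] yaw -0.27 len 9
```

Call:
apply_moves([
  [[6.5, -5.5, 1], 0, 0.58],
  [[6.5, -5.5, 1], 0, 0.58],
  [[6.5, -5.5, 1], 0, 0.3],
  [[6.5, -5.5, 1], 0, 0],
  [[6.5, -5.5, 1], 0, 0],
])

```text
time: 3.55
tcp_pos: [0.4841, 0.2065, 0.0444]
tcp_rot: [[0.259, 0.966, 0.001], [0.966, -0.259, -0.0], [-0.0, 0.001, -1.0]]
contact_force: [1.3, -0.4, 0.5]
opening: 0.0335
finger_force: 8.8
```

Call:
apply_moves([
  [[0, 0, 0], 0, 0],
  [[0, 0, 0], 0, 0],
  [[0, 0, 0], 0, 0],
])

```text
time: 3.85
tcp_pos: [0.484, 0.2065, 0.0443]
tcp_rot: [[0.259, 0.966, 0.001], [0.966, -0.259, -0.0], [-0.0, 0.001, -1.0]]
contact_force: [0.9, -1.7, 3.6]
opening: 0.0339
finger_force: 30.0
```

Call:
apply_moves([
  [[0, 0, -20], 0, 0],
  [[0, 0, -55], 0, 0],
  [[0, 0, -90], 0, 0],
  [[0, 0, -105], 0, 0],
  [[0, 0, -105], 0, 0],
])

```text
time: 4.35
tcp_pos: [0.4844, 0.207, 0.1502]
tcp_rot: [[0.259, 0.966, 0.003], [0.966, -0.259, 0.001], [0.001, 0.003, -1.0]]
contact_force: [0.3, 0.2, -5.1]
opening: 0.0335
finger_force: 30.0
```

```bash
python3 -c "
from plan import *
plan((.6068,-.05,.145,81.0))"
```

```text
now [0.4844 0.207  0.1502] 74.97 tilt [ 0.001  0.003 -1.   ] t 4.35 F [ 0.3  0.2 -5.1] 0.0335
[-216.5, 184.8, 5.2] yaw -6.03 len 285
```

Call:
apply_moves([
  [[-20, 17, 0], -0.5, 0],
  [[-55, 47, 0], -1.5, 0],
  [[-95, 81, 0], -2.5, 0],
  [[-130, 111, 0], -4, 0],
  [[-160, 136, 0], -6, 0],
])

```text
time: 4.85
tcp_pos: [0.5727, 0.0127, 0.1461]
tcp_rot: [[0.158, 0.987, -0.004], [0.987, -0.158, -0.001], [-0.002, -0.004, -1.0]]
contact_force: [0.6, 0.7, -5.9]
opening: 0.0336
finger_force: 30.0
```

```bash
python3 -c "
from plan import *
plan((.6068,-.05,.15,81.0))"
```

```text
now [0.5727 0.0127 0.1461] 80.91 tilt [-0.002 -0.004 -1.   ] t 4.85 F [ 0.6  0.7 -5.9] 0.0336
[-56.5, 43.6, -3.9] yaw -0.09 len 71
```

Call:
apply_moves([
  [[-25, 19, 0], 0, 0],
  [[-45, 35, 0], 0, 0],
  [[-56, 44, 0], 0, 0],
  [[-56, 44, 0], 0, 0],
  [[-56, 44, 0], 0, 0],
])

```text
time: 5.35
tcp_pos: [0.6068, -0.0436, 0.1478]
tcp_rot: [[0.156, 0.988, -0.003], [0.988, -0.156, 0.002], [0.001, -0.003, -1.0]]
contact_force: [1.0, 0.8, -4.7]
opening: 0.0333
finger_force: 30.0
```

```bash
python3 - <<'E'
from plan import *
plan((.6068,-.05,.15,81.0))
f=robot.grab_frame("scene")
a=cv2.resize(f["img"][140:280,215:455],None,fx=3.3,fy=3.3,interpolation=cv2.INTER_CUBIC)
cv2.imwrite("pics/s3.png",cv2.convertScaleAbs(a,alpha=1.5))
E
```

```text
now [ 0.6068 -0.0436  0.1478] 81.05 tilt [ 0.001 -0.003 -1.   ] t 5.35 F [ 1.   0.8 -4.7] 0.0333
[-6.3, 1.0, -2.2] yaw 0.05 len 7
```

View pics/s3.png

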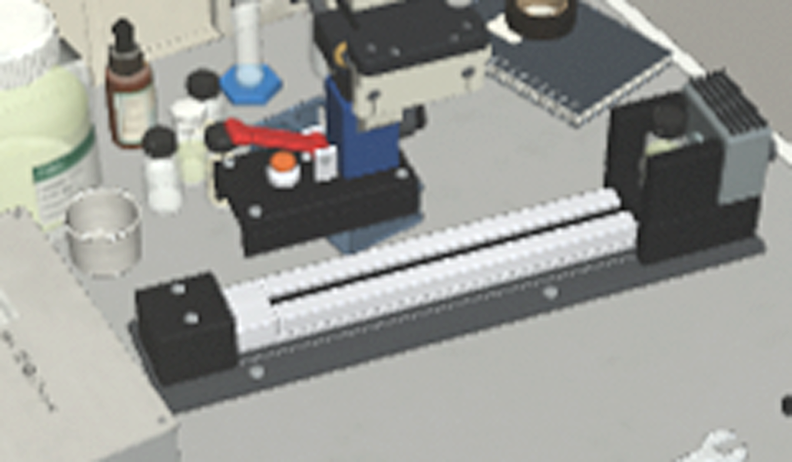

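Call:
apply_moves([
  [[-3, 1, 15], 0, 0],
  [[-6, 1, 35], 0, 0],
  [[-6, 1, 50], 0, 0],
  [[-6, 1, 60], 0, 0],
  [[-6, 1, 60], 0, 0],
])

```text
time: 5.9
tcp_pos: [0.6066, -0.0507, 0.0871]
tcp_rot: [[0.156, 0.988, -0.003], [0.988, -0.156, 0.001], [0.0, -0.004, -1.0]]
contact_force: [-0.9, 0.4, -5.1]
opening: 0.0334
finger_force: 30.0
```

```bash
python3 - <<'E'
from plan import *
plan((.6068,-.05,.083,81.0))
f=robot.grab_frame("scene");t=robot.grab_frame("top")
for q in((270,298),(625,207)): print(p2w(f,(215+q[0]/3.3-.35,140+q[1]/3.3-.35),.036))
a=cv2.resize(f["img"][170:270,240:360],None,fx=4,fy=4,interpolation=cv2.INTER_CUBIC)
b=cv2.resize(t["img"][150:240,270:390],None,fx=4,fy=4,interpolation=cv2.INTER_CUBIC)[:200+160]
o=np.zeros((600,800,3),np.uint8)
a=cv2.resize(f["img"][180:255,250:350],None,fx=4,fy=4,interpolation=cv2.INTER_CUBIC)
b=cv2.resize(t["img"][165:240,270:370],None,fx=4,fy=4,interpolation=cv2.INTER_CUBIC)
o=np.hstack([a,b]);cv2.imwrite("pics/s4.png",cv2.convertScaleAbs(o,alpha=1.6))
E
```

```text
now [ 0.6066 -0.0507  0.0871] 81.04 tilt [ 0.    -0.004 -1.   ] t 5.9 F [-0.9  0.4 -5.1] 0.0334
[0.8, 0.1, 4.1] yaw 0.04 len 4
[0.61997116 0.01599805 0.036     ]
[ 0.5789396  -0.22552063  0.036     ]
```

View pics/s4.png

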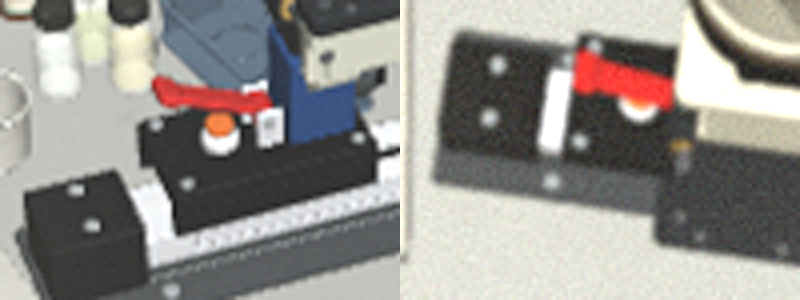

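```bash
python3 - <<'E'
from plan import *
f=robot.grab_frame("scene");t=robot.grab_frame("top")
F=lambda x,y:(250+x/4-.4,180+y/4-.4)
T=lambda x,y:(270+(x-400)/4-.4,165+y/4-.4)
def tri(a,b):
    P=[];u=[]
    for c,p in((f,a),(t,b)):
        K,d,R,tt=cam(c);P.append(np.c_[R,tt]);u.append(cv2.undistortPoints(np.array([[p]],float),K,d)[0].T)
    X=cv2.triangulatePoints(*P,*u)[:,0];return X[:3]/X[3]
c=np.array([.61775,.01918]);th=np.radians(-98.97);ex=np.array([np.cos(th),np.sin(th)]);ey=np.array([-ex[1],ex[0]])
for n,a,b in(("carL",(155,125),(595,45)),("carR",(188,183),(580,141)),("stopL",(77,189),(497,63)),("stopR",(93,225),(489,117))):
    X=tri(F(*a),T(*b));d=X[:2]-c;print(n,X.round(4),"rail x",round(d@ex*1e3-130,1),"y",round(d@ey*1e3,1))
g=np.array([.6066,-.0507])-c;print("tcp y",g@ey*1e3)
E
```

```text
carL [0.6434 0.022  0.0737] rail x -136.8 y 24.9
carR [0.5941 0.0296 0.0766] rail x -136.6 y -25.0
stopL [0.6394 0.0706 0.0554] rail x -184.2 y 13.3
stopR [0.6119 0.075  0.0549] rail x -184.2 y -14.5
tcp y -0.11813646210651346
```

Call:
apply_moves([
  [[0, 0, 5], 0, 0],
  [[0, 0, 9], 0, 0],
  [[0, 0, 12], 0, 0],
  [[0, 0, 14], 0, 0],
  [[0, 0, 14], 0, 0],
])

```text
time: 6.6
tcp_pos: [0.6079, -0.0514, 0.0747]
tcp_rot: [[0.157, 0.988, -0.001], [0.988, -0.157, 0.0], [-0.0, -0.001, -1.0]]
contact_force: [0.6, -0.2, -5.7]
opening: 0.0338
finger_force: 30.0
```

Call:
apply_moves([
  [[0, 0, 3], 0, 0],
  [[0, 0, 6], 0, 0],
  [[0, 0, 8], 0, 0],
  [[0, 0, 9], 0, 0],
  [[0, 0, 9], 0, 0],
])

```text
time: 7.1
tcp_pos: [0.6082, -0.0514, 0.0661]
tcp_rot: [[0.157, 0.988, -0.0], [0.988, -0.157, -0.0], [-0.0, -0.0, -1.0]]
contact_force: [0.5, -0.1, -4.0]
opening: 0.0337
finger_force: 30.0
```

Call:
apply_moves([
  [[0, 0, 1.5], 0, 0],
  [[0, 0, 2.5], 0, 0],
  [[0, 0, 3.5], 0, 0],
  [[0, 0, 3.5], 0, 0],
])

```text
time: 7.5
tcp_pos: [0.6085, -0.0514, 0.0627]
tcp_rot: [[0.157, 0.988, 0.001], [0.988, -0.157, 0.0], [0.0, 0.001, -1.0]]
contact_force: [0.4, -1.3, -4.1]
opening: 0.0339
finger_force: 30.0
```

Call:
apply_moves([
  [[0, 0, 0.7], 0, 0],
  [[0, 0, 1.2], 0, 0],
  [[0, 0, 1.2], 0, 0],
])

```text
time: 7.8
tcp_pos: [0.6085, -0.0514, 0.0621]
tcp_rot: [[0.157, 0.988, 0.001], [0.988, -0.157, -0.0], [-0.0, 0.001, -1.0]]
contact_force: [-2.1, -0.3, 2.6]
opening: 0.0337
finger_force: 30.0
```

Call:
apply_moves([
  [[-5, 0, 0], 0, 0],
  [[-14, 0, 0], 0, 0],
  [[-23, 0, 0], 0, 0],
  [[-32, 0, 0], 0, 0],
  [[-40, 0, 0], 0, 0],
])

```text
time: 8.3
tcp_pos: [0.6024, -0.0916, 0.0621]
tcp_rot: [[0.157, 0.988, 0.001], [0.988, -0.157, 0.0], [0.001, 0.001, -1.0]]
contact_force: [-0.1, 3.2, 5.6]
opening: 0.0337
finger_force: 30.0
```

Call:
apply_moves([
  [[-2, 0, 0], 0, 0],
  [[-3, 0, 0], 0, 0],
  [[-3, 0, 0], 0, 0],
  [[-3, 0, 0], 0, 0],
])

```text
time: 8.7
tcp_pos: [0.6019, -0.0947, 0.0621]
tcp_rot: [[0.158, 0.987, 0.001], [0.987, -0.158, -0.0], [0.0, 0.001, -1.0]]
contact_force: [-0.6, 2.6, 4.6]
opening: 0.0333
finger_force: 30.0
```

```bash
cat >> plan.py <<'E'
def rail():
    s=robot.state();p=np.array(s["tcp_pos"])[:2]-[.61775,.01918];th=np.radians(-98.97);ex=np.array([np.cos(th),np.sin(th)]);ey=np.array([-ex[1],ex[0]]);F=np.array(s["contact_force"])
    print("origin x",round(p@ex*1e3-160,1),"y",round(p@ey*1e3,1),"Fx",round(F[:2]@ex,1),"Fy",round(F[:2]@ey,1),"Fz",round(F[2],1),"z",s["tcp_pos"][2],s["time"])
E
python3 -c "
from plan import *
plan();rail()"
```

```text
now [ 0.6019 -0.0947  0.0621] 80.93 tilt [ 0.     0.001 -1.   ] t 8.7 F [-0.6  2.6  4.6] 0.0333
origin x -45.1 y 2.1 Fx -2.5 Fy -1.0 Fz 4.6 z 0.06209983829351123 8.7
```

Call:
apply_moves([
  [[-1.5, 0, 0], 0, 0],
  [[-3, 0, 0], 0, 0],
  [[-4.5, 0, 0], 0, 0],
  [[-6, 0, 0], 0, 0],
  [[-7.5, 0, 0], 0, 0],
])

```text
time: 9.2
tcp_pos: [0.6008, -0.1015, 0.0621]
tcp_rot: [[0.157, 0.988, 0.001], [0.988, -0.157, 0.0], [0.001, 0.001, -1.0]]
contact_force: [-0.9, 3.6, 5.5]
opening: 0.0341
finger_force: 30.0
```

Call:
apply_moves([
  [[-1.5, 0, 0], 0, 0],
  [[-3, 0, 0], 0, 0],
  [[-4.5, 0, 0], 0, 0],
  [[-6, 0, 0], 0, 0],
  [[-7.5, 0, 0], 0, 0],
])

```text
time: 9.7
tcp_pos: [0.5996, -0.1089, 0.0621]
tcp_rot: [[0.157, 0.988, 0.001], [0.988, -0.157, 0.0], [0.001, 0.001, -1.0]]
contact_force: [-1.1, 3.5, 6.0]
opening: 0.034
finger_force: 30.0
```

Call:
apply_moves([
  [[-1.5, 0, 0], 0, 0],
  [[-3, 0, 0], 0, 0],
  [[-4.5, 0, 0], 0, 0],
  [[-6, 0, 0], 0, 0],
  [[-7.5, 0, 0], 0, 0],
])

```text
time: 10.2
tcp_pos: [0.5984, -0.1163, 0.0621]
tcp_rot: [[0.157, 0.988, 0.001], [0.988, -0.157, 0.0], [0.001, 0.001, -1.0]]
contact_force: [-0.2, 3.3, 5.1]
opening: 0.0335
finger_force: 30.0
```

Call:
apply_moves([
  [[-1.5, 0, 0], 0, 0],
  [[-3, 0, 0], 0, 0],
  [[-4.5, 0, 0], 0, 0],
  [[-6, 0, 0], 0, 0],
  [[-7.5, 0, 0], 0, 0],
])

```text
time: 10.7
tcp_pos: [0.5972, -0.1237, 0.0621]
tcp_rot: [[0.157, 0.988, 0.001], [0.988, -0.157, 0.0], [0.001, 0.001, -1.0]]
contact_force: [-0.7, 3.0, 5.2]
opening: 0.0337
finger_force: 30.0
```

Call:
apply_moves([
  [[-1.5, 0, 0], 0, 0],
  [[-3, 0, 0], 0, 0],
  [[-4.5, 0, 0], 0, 0],
  [[-6, 0, 0], 0, 0],
  [[-7.5, 0, 0], 0, 0],
])

```text
time: 11.2
tcp_pos: [0.596, -0.1311, 0.0621]
tcp_rot: [[0.157, 0.988, 0.001], [0.988, -0.157, 0.0], [0.001, 0.001, -1.0]]
contact_force: [-0.9, 4.5, 5.7]
opening: 0.0331
finger_force: 30.0
```

Call:
apply_moves([
  [[-1.5, 0, 0], 0, 0],
  [[-3, 0, 0], 0, 0],
  [[-4.5, 0, 0], 0, 0],
  [[-6, 0, 0], 0, 0],
  [[-7.5, 0, 0], 0, 0],
])

```text
time: 11.7
tcp_pos: [0.5948, -0.1385, 0.0621]
tcp_rot: [[0.157, 0.988, 0.001], [0.988, -0.157, 0.0], [0.001, 0.001, -1.0]]
contact_force: [0.1, 3.2, 6.7]
opening: 0.0336
finger_force: 30.0
```

Call:
apply_moves([
  [[-1.5, 0, 0], 0, 0],
  [[-3, 0, 0], 0, 0],
  [[-4.5, 0, 0], 0, 0],
  [[-6, 0, 0], 0, 0],
  [[-7.5, 0, 0], 0, 0],
])

```text
time: 12.2
tcp_pos: [0.5936, -0.146, 0.0621]
tcp_rot: [[0.157, 0.988, 0.001], [0.988, -0.157, 0.0], [0.001, 0.001, -1.0]]
contact_force: [0.3, 3.5, 6.0]
opening: 0.0337
finger_force: 30.0
```

Call:
apply_moves([
  [[-1.5, 0, 0], 0, 0],
  [[-3, 0, 0], 0, 0],
  [[-4.5, 0, 0], 0, 0],
  [[-6, 0, 0], 0, 0],
  [[-7.5, 0, 0], 0, 0],
])

```text
time: 12.7
tcp_pos: [0.5924, -0.1535, 0.0621]
tcp_rot: [[0.157, 0.988, 0.001], [0.988, -0.157, 0.0], [0.0, 0.001, -1.0]]
contact_force: [-0.7, 4.0, 5.4]
opening: 0.0338
finger_force: 30.0
```

Call:
apply_moves([
  [[-1.5, 0, 0], 0, 0],
  [[-3, 0, 0], 0, 0],
  [[-4.5, 0, 0], 0, 0],
  [[-6, 0, 0], 0, 0],
  [[-7.5, 0, 0], 0, 0],
])

```text
time: 13.2
tcp_pos: [0.592, -0.1555, 0.0624]
tcp_rot: [[0.154, 0.988, 0.002], [0.988, -0.154, 0.006], [0.007, 0.001, -1.0]]
contact_force: [1.1, 12.8, 6.0]
opening: 0.0339
finger_force: 30.0
```

Call:
apply_moves([
  [[3, 0, 0], 0, 0],
  [[5, 0, 0], 0, 0],
  [[6, 0, 0], 0, 0],
  [[6, 0, 0], 0, 0],
])

```text
time: 13.6
tcp_pos: [0.5922, -0.1546, 0.0621]
tcp_rot: [[0.157, 0.988, 0.001], [0.988, -0.157, 0.0], [0.001, 0.001, -1.0]]
contact_force: [-0.6, 3.7, 6.4]
opening: 0.0336
finger_force: 30.0
```

```bash
python3 - <<'E'
from plan import *
plan();rail()
f=robot.grab_frame("scene");t=robot.grab_frame("top")
a=cv2.resize(f["img"][150:240,290:410],None,fx=5,fy=5,interpolation=cv2.INTER_CUBIC)
cv2.imwrite("pics/s5.png",cv2.convertScaleAbs(a,alpha=1.6))
E
```

```text
now [ 0.5922 -0.1546  0.0621] 80.99 tilt [ 0.001  0.001 -1.   ] t 13.6 F [-0.6  3.7  6.4] 0.0336
origin x 15.6 y 1.9 Fx -3.5 Fy -1.2 Fz 6.4 z 0.06214077190606272 13.6
```

View pics/s5.png

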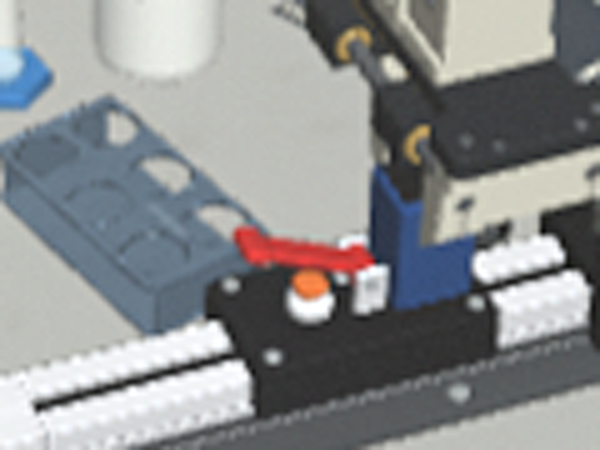

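Call:
apply_moves([
  [[0, 0, -0.8], 0, 0],
  [[0, 0, -0.8], 0, 0.3],
  [[0, 0, -0.8], 0, 0.6],
  [[0, 0, -0.8], 0, 0.7],
  [[0, 0, -0.8], 0, 0.7],
])

```text
time: 14.2
tcp_pos: [0.5912, -0.156, 0.0619]
tcp_rot: [[0.158, 0.987, -0.001], [0.987, -0.158, -0.001], [-0.001, -0.001, -1.0]]
contact_force: [0.2, -0.0, 0.0]
opening: 0.0533
finger_force: 0.0
```

Call:
apply_moves([
  [[0, 0, -15], 0, 0.7],
  [[0, 0, -40], 0, 0.7],
  [[0, 0, -60], 0, 0.7],
  [[0, 0, -65], 0, 0.7],
  [[0, 0, -65], 0, 0.3],
])

```text
time: 14.7
tcp_pos: [0.5926, -0.155, 0.1286]
tcp_rot: [[0.157, 0.988, 0.002], [0.988, -0.157, -0.001], [-0.001, 0.002, -1.0]]
contact_force: [0.2, -0.3, -0.0]
opening: 0.0601
finger_force: 0.0
```

Call:
apply_moves([
  [[20, 0, 0], 0, 0],
  [[50, 0, 0], 0, 0],
  [[75, 0, 0], 0, 0],
  [[80, 0, 0], 0, 0],
  [[80, 0, 0], 0, 0],
])

```text
time: 15.2
tcp_pos: [0.6038, -0.0745, 0.1264]
tcp_rot: [[0.154, 0.988, -0.001], [0.988, -0.154, 0.0], [-0.0, -0.001, -1.0]]
contact_force: [-0.9, -0.3, -0.8]
opening: 0.0209
finger_force: 0.0
```

```bash
python3 - <<'E'
from plan import *
plan();rail()
f=robot.grab_frame("scene");t=robot.grab_frame("top")
a=cv2.resize(f["img"][150:240,290:410],None,fx=4,fy=4,interpolation=cv2.INTER_CUBIC)
b=cv2.resize(t["img"][165:255,310:430],None,fx=4,fy=4,interpolation=cv2.INTER_CUBIC)
cv2.imwrite("pics/s6.png",cv2.convertScaleAbs(np.vstack([a,b])[:600],alpha=1.6))
E
```

```text
now [ 0.6038 -0.0745  0.1264] 81.13 tilt [-0.    -0.001 -1.   ] t 15.2 F [-0.9 -0.3 -0.8] 0.0209
origin x -65.2 y 0.8 Fx 0.4 Fy -0.8 Fz -0.8 z 0.12644632916365708 15.2
```

View pics/s6.png

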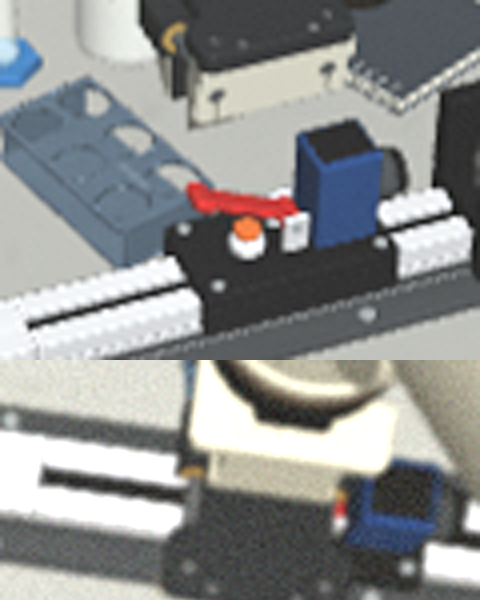

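Call:
apply_moves([
  [[0, -1, 5], 0, 0],
  [[0, -1, 12], 0, 0],
  [[0, -1, 20], 0, 0],
  [[0, -1, 28], 0, 0],
  [[0, -1, 34], 0, 0],
])

```text
time: 15.8
tcp_pos: [0.6028, -0.0756, 0.092]
tcp_rot: [[0.157, 0.988, -0.001], [0.988, -0.157, 0.0], [-0.0, -0.001, -1.0]]
contact_force: [0.8, -0.4, 0.5]
opening: 0.0007
finger_force: 0.0
```

Call:
apply_moves([
  [[0, 0, 4], 0, 0],
  [[0, 0, 8], 0, 0],
  [[0, 0, 12], 0, 0],
  [[0, 0, 15], 0, 0],
  [[0, 0, 15], 0, 0],
])

```text
time: 16.3
tcp_pos: [0.6031, -0.0754, 0.0779]
tcp_rot: [[0.157, 0.988, -0.0], [0.988, -0.157, 0.0], [0.0, -0.0, -1.0]]
contact_force: [0.7, 0.1, 0.1]
opening: 0.0003
finger_force: 0.0
```

```bash
python3 -c "
from plan import *
plan();rail()"
```

```text
now [ 0.6031 -0.0754  0.0779] 80.99 tilt [ 0. -0. -1.] t 16.3 F [0.7 0.1 0.1] 0.0003
origin x -64.3 y 0.3 Fx -0.3 Fy 0.7 Fz 0.1 z 0.07785852839082602 16.3
```

Call:
apply_moves([
  [[0, 0, 2], 0, 0],
  [[0, 0, 4], 0, 0],
  [[0, 0, 6], 0, 0],
  [[0, 0, 7], 0, 0],
  [[0, 0, 7], 0, 0],
])

```text
time: 16.8
tcp_pos: [0.6036, -0.0751, 0.0713]
tcp_rot: [[0.156, 0.988, 0.0], [0.988, -0.156, 0.0], [0.0, 0.0, -1.0]]
contact_force: [-0.5, 0.5, 1.0]
opening: 0.0003
finger_force: 0.3
```

Call:
apply_moves([
  [[0, 0, 1], 0, 0],
  [[0, 0, 2], 0, 0],
  [[0, 0, 2], 0, 0],
])

```text
time: 17.1
tcp_pos: [0.6034, -0.0754, 0.0692]
tcp_rot: [[0.157, 0.988, 0.0], [0.988, -0.157, -0.0], [0.0, 0.0, -1.0]]
contact_force: [0.1, 0.9, 1.2]
opening: 0.0002
finger_force: 0.4
```

Call:
apply_moves([
  [[0, 0, 0.7], 0, 0],
  [[0, 0, 1.5], 0, 0],
  [[0, 0, 1.5], 0, 0],
])

```text
time: 17.4
tcp_pos: [0.6033, -0.0755, 0.0676]
tcp_rot: [[0.157, 0.988, -0.0], [0.988, -0.157, -0.0], [-0.0, -0.0, -1.0]]
contact_force: [0.3, 0.3, 1.6]
opening: 0.0005
finger_force: 0.4
```

```bash
python3 - <<'E'
from plan import *
plan();rail()
f=robot.grab_frame("scene")
a=cv2.resize(f["img"][165:235,310:410],None,fx=6,fy=6,interpolation=cv2.INTER_CUBIC)
cv2.imwrite("pics/s7.png",cv2.convertScaleAbs(a,alpha=1.6))
E
```

```text
now [ 0.6033 -0.0755  0.0676] 80.98 tilt [-0. -0. -1.] t 17.4 F [0.3 0.3 1.6] 0.0005
origin x -64.3 y 0.5 Fx -0.4 Fy 0.2 Fz 1.6 z 0.06762100372068677 17.4
```

Call:
apply_moves([
  [[0, 0, 0.7], 0, 0],
  [[0, 0, 1.2], 0, 0],
  [[0, 0, 1.2], 0, 0],
])

```text
time: 17.75
tcp_pos: [0.6033, -0.0754, 0.0664]
tcp_rot: [[0.157, 0.988, -0.0], [0.988, -0.157, 0.0], [0.0, -0.0, -1.0]]
contact_force: [-0.0, -0.2, 1.2]
opening: 0.0001
finger_force: 0.4
```

Call:
apply_moves([
  [[0, 0, 0.7], 0, 0],
  [[0, 0, 1.3], 0, 0],
  [[0, 0, 1.3], 0, 0],
])

```text
time: 18.05
tcp_pos: [0.6033, -0.0755, 0.0651]
tcp_rot: [[0.157, 0.988, -0.0], [0.988, -0.157, 0.0], [-0.0, -0.0, -1.0]]
contact_force: [1.0, 0.7, 1.3]
opening: 0.0004
finger_force: 0.4
```

```bash
python3 - <<'E'
from plan import *
plan();rail()
f=robot.grab_frame("scene")
a=cv2.resize(f["img"][165:235,310:410],None,fx=6,fy=6,interpolation=cv2.INTER_CUBIC)
cv2.imwrite("pics/s8.png",cv2.convertScaleAbs(a,alpha=1.6))
E
```

```text
now [ 0.6033 -0.0755  0.0651] 80.98 tilt [-0. -0. -1.] t 18.05 F [1.  0.7 1.3] 0.0004
origin x -64.3 y 0.5 Fx -0.9 Fy 0.9 Fz 1.3 z 0.0651220766594273 18.05
```

View pics/s8.png

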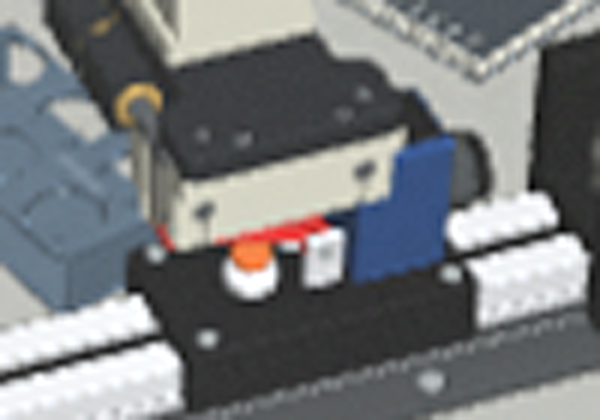

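Call:
apply_moves([
  [[0, 0, 0.7], 0, 0],
  [[0, 0, 1.5], 0, 0],
  [[0, 0, 1.5], 0, 0],
])

```text
time: 18.4
tcp_pos: [0.6033, -0.0755, 0.0636]
tcp_rot: [[0.157, 0.988, -0.0], [0.988, -0.157, 0.0], [0.0, -0.0, -1.0]]
contact_force: [0.1, -0.1, 0.4]
opening: 0.0006
finger_force: 0.3
```

Call:
apply_moves([
  [[0, 0, 0.7], 0, 0],
  [[0, 0, 1.2], 0, 0],
  [[0, 0, 1.2], 0, 0],
])

```text
time: 18.7
tcp_pos: [0.6033, -0.0754, 0.0625]
tcp_rot: [[0.157, 0.988, -0.0], [0.988, -0.157, 0.0], [0.0, -0.0, -1.0]]
contact_force: [0.9, 0.5, 0.8]
opening: 0.0003
finger_force: 0.3
```

Call:
apply_moves([
  [[0, 0, -10], 0, 0],
  [[0, 0, -30], 0, 0],
  [[0, 0, -50], 0, 0],
  [[0, 0, -65], 0, 0],
  [[0, 0, -65], 0, 0],
])

```text
time: 19.2
tcp_pos: [0.6052, -0.0756, 0.1303]
tcp_rot: [[0.157, 0.988, 0.004], [0.988, -0.157, -0.001], [-0.0, 0.004, -1.0]]
contact_force: [0.4, -0.4, -0.4]
opening: 0.0005
finger_force: 0.0
```

```bash
cat > red.py <<'E'
from plan import *
th=np.radians(-98.97);ex=np.array([np.cos(th),np.sin(th)]);ey=np.array([-ex[1],ex[0]])
def R2W(x,y,z): # rail mm -> world m
    return np.append(np.array([.61775,.01918])+((x+130)*ex+y*ey)/1e3,z/1e3)
def blobs(img,x0,y0,x1,y1):
    h=cv2.cvtColor(img[y0:y1,x0:x1],cv2.COLOR_BGR2HSV)
    red=((h[...,0]<6)|(h[...,0]>172))&(h[...,1]>150)&(h[...,2]>60)
    org=(h[...,0]>=6)&(h[...,0]<16)&(h[...,1]>150)&(h[...,2]>90)
    return red,org
def show(im,x0,y0,x1,y1):
    r,o=blobs(im,x0,y0,x1,y1)
    print(x0,y0);print("\n".join("".join("R" if a else "o" if b else "." for a,b in zip(p,q)) for p,q in zip(r,o)))
E
python3 - <<'E'
from red import *
f=robot.grab_frame("scene");rail()
show(f["img"],328,190,372,216)
b=cv2.imread("pics/s6.png")
for O in(15.6,):
  for a in(0,.1,.2,.3,.45):
    c,s=np.cos(a),np.sin(a)
    pts=[R2W(O+2-d*c-h*s*0,1.5,18+46+d*s+h) for d,h in((0,4),(58,4),(58,0))]
    print(a,w2p(f,pts).round(1).tolist())
print("cap",w2p(f,[R2W(O-20,1.5,18+38)]))
E
```

```text
origin x -64.1 y 1.4 Fx 0.2 Fy -1.2 Fz -0.8 z 0.12875090675702935 19.25
328 190
............................................
............................................
............................................
............................................
............................................
............................................
............................................
............................................
............................................
................................R...........
.......RRRR....................RRRRR........
.......RRRRRRRR.RRRRRRRRRRRRRRRRRRRR........
.......RRRRRRRRRRRRRRRRRRRRRRRRRRRRRR.......
........RRRRRRRRRRRRRRRRRRRRRRRRRRR.........
........RRRRRRRRRRRRRRRRRRRRRRRRR...........
........RRRRRRRRRRRRRRRRRRRR................
.........RRRRR.RRR...oooooo.................
..........RRR........oooooo.................
.....................ooooo..................
......................oooo..................
............................................
............................................
............................................
............................................
............................................
............................................
0 [[361.7, 201.8], [335.8, 208.5], [335.8, 210.0]]
0.1 [[361.7, 201.8], [336.0, 206.4], [336.0, 207.9]]
0.2 [[361.7, 201.8], [336.4, 204.2], [336.4, 205.7]]
0.3 [[361.7, 201.8], [337.1, 202.0], [337.1, 203.4]]
0.45 [[361.7, 201.8], [338.6, 198.6], [338.5, 200.1]]
cap [[351.76011596 208.6711433 ]]
```

Call:
apply_moves([
  [[-1, -1, 15], 0, 0],
  [[-1, -1, 35], 0, 0],
  [[-1, -1, 50], 0, 0],
  [[-1, -1, 60], 0, 0],
  [[-1, -1, 64], 0, 0],
])

```text
time: 19.75
tcp_pos: [0.6008, -0.076, 0.0613]
tcp_rot: [[0.156, 0.988, -0.003], [0.988, -0.156, 0.001], [0.0, -0.003, -1.0]]
contact_force: [-1.1, 0.0, 1.0]
opening: 0.0007
finger_force: 0.4
```

Call:
apply_moves([
  [[0, 0, 1], 0, 0],
  [[0, 0, 2.5], 0, 0],
  [[0, 0, 4], 0, 0],
  [[0, 0, 4], 0, 0],
])

```text
time: 20.15
tcp_pos: [0.6028, -0.0762, 0.0601]
tcp_rot: [[0.157, 0.988, 0.001], [0.988, -0.157, -0.0], [0.0, 0.001, -1.0]]
contact_force: [0.7, 0.9, 1.1]
opening: 0.0002
finger_force: 0.2
```

```bash
python3 - <<'E'
from red import *
f=robot.grab_frame("scene");rail()
show(f["img"],328,196,372,214)
E
```

```text
origin x -63.4 y 0.0 Fx -0.2 Fy -0.1 Fz 1.1 z 0.060089967571172014 20.2
328 196
............................................
............................................
............................................
............................................
............................................
............................................
............................................
............................................
...............................R............
........RR..................................
.........R.............oooo.................
.........RR..........oooooo.................
.........RR..........ooooo..................
......................oooo..................
............................................
............................................
............................................
............................................
```

Call:
apply_moves([
  [[0, 0, 1], 0, 0],
  [[0, 0, 2], 0, 0],
  [[0, 0, 3], 0, 0],
  [[0, 0, 3], 0, 0],
])

```text
time: 20.6
tcp_pos: [0.6022, -0.0764, 0.0564]
tcp_rot: [[0.157, 0.988, -0.0], [0.988, -0.157, -0.0], [-0.0, -0.0, -1.0]]
contact_force: [1.0, 0.7, 1.1]
opening: 0.0005
finger_force: 0.3
```

```bash
python3 - <<'E'
from red import *
f=robot.grab_frame("scene");rail()
show(f["img"],328,196,372,216)
E
```

```text
origin x -63.2 y -0.5 Fx -0.5 Fy 0.6 Fz 1.0 z 0.05643614687896863 20.65
328 196
............................................
............................................
............................................
............................................
............................................
............................................
............................................
............................................
............................................
......R.....................................
............................................
........RR...............oo.................
........RRR...........oooo..................
.........RR...........oooo..................
............................................
............................................
............................................
............................................
............................................
............................................
```

Call:
apply_moves([
  [[0, 0, 0.8], 0, 0],
  [[0, 0, 1.6], 0, 0],
  [[0, 0, 2.4], 0, 0],
  [[0, 0, 2.4], 0, 0],
])

```text
time: 21.05
tcp_pos: [0.6021, -0.0762, 0.054]
tcp_rot: [[0.157, 0.988, -0.0], [0.988, -0.157, 0.0], [0.0, -0.0, -1.0]]
contact_force: [-0.4, 0.5, -0.5]
opening: 0.0004
finger_force: 0.2
```

Call:
apply_moves([
  [[0, 0, 0.6], 0, 0],
  [[0, 0, 1.2], 0, 0],
  [[0, 0, 1.2], 0, 0],
])

```text
time: 21.35
tcp_pos: [0.6021, -0.0762, 0.0528]
tcp_rot: [[0.157, 0.988, -0.0], [0.988, -0.157, 0.0], [-0.0, -0.0, -1.0]]
contact_force: [-0.8, 0.7, 0.6]
opening: 0.0003
finger_force: 0.2
```

Call:
apply_moves([
  [[0, 0, 0.6], 0, 0],
  [[0, 0, 1.2], 0, 0],
  [[0, 0, 1.2], 0, 0],
])

```text
time: 21.65
tcp_pos: [0.6022, -0.0762, 0.0517]
tcp_rot: [[0.157, 0.988, 0.0], [0.988, -0.157, -0.0], [-0.0, 0.0, -1.0]]
contact_force: [-0.4, -0.5, 0.5]
opening: 0.0005
finger_force: 0.2
```

Call:
apply_moves([
  [[0, 1, -10], 0, 0],
  [[0, 2, -30], 0, 0],
  [[0, 2, -55], 0, 0],
  [[0, 2, -75], 0, 0],
  [[0, 2, -75], 0, 0],
])

```text
time: 22.15
tcp_pos: [0.6067, -0.0766, 0.1304]
tcp_rot: [[0.157, 0.988, 0.006], [0.988, -0.157, -0.001], [-0.0, 0.006, -1.0]]
contact_force: [1.0, -0.3, 0.8]
opening: 0.0004
finger_force: 0.0
```

```bash
python3 - <<'E'
from red import *
f=robot.grab_frame("scene");rail()
show(f["img"],328,196,372,216)
t=robot.grab_frame("top")
O=15.6
for n,P in (("TCP",robot.state()["tcp_pos"]),("capTop",R2W(O-20,1.5,60))):print(n,w2p(f,[P]),w2p(t,[P]))
show(t["img"],340,170,400,220)
E
```

```text
origin x -63.3 y 2.9 Fx -0.4 Fy -0.4 Fz -0.5 z 0.1286166302614315 22.2
328 196
............................................
............................................
............................................
................................RR..........
...............................RRRRR........
...........................RRRRRRRRR........
.......................RRRRRRRRRRRRRR.......
..................RRRRRRRRRRRRRRRRR.........
......RRRR...RRRRRRRRRRRRRRRRRRR............
......RRRRRRRRRRRRRRRRRRRRRRRRRR............
......RRRRRRRRRRRRRRRRRRRRRRRRR.............
......RRRRRRRRRRRRRRRRRRooo.................
.......RRRRRRRRRRRR..ooooo..................
.......RRRRRRRRR......oooo..................
........RRRRR...............................
.........RR.................................
............................................
............................................
............................................
............................................
TCP [[339.4868824  185.32173552]] [[372.69117278 188.21345394]]
capTop [[351.81282166 207.23442119]] [[382.86987133 199.0
[... 2367 characters left out ...]
.............................
............................................................
............................................................
............................................................
............................................................
............................................................
............................................................
............................................................
............................................................
............................................................
............................................................
............................................................
```

Call:
apply_moves([
  [[0, -1, 20], 0, 0],
  [[0, -1, 45], 0, 0],
  [[0, -1, 62], 0, 0],
  [[0, -1, 72], 0, 0],
  [[0, -1, 74], 0, 0],
])

```text
time: 22.75
tcp_pos: [0.602, -0.0762, 0.0509]
tcp_rot: [[0.156, 0.988, -0.003], [0.988, -0.156, 0.001], [0.0, -0.003, -1.0]]
contact_force: [-0.5, -0.3, -0.2]
opening: 0.0003
finger_force: 0.0
```

Call:
apply_moves([
  [[0, 0, 0.8], 0, 0],
  [[0, 0, 1.6], 0, 0],
  [[0, 0, 2], 0, 0],
  [[0, 0, 2], 0, 0],
])

```text
time: 23.15
tcp_pos: [0.6037, -0.0765, 0.0514]
tcp_rot: [[0.157, 0.988, 0.001], [0.988, -0.157, -0.0], [-0.0, 0.001, -1.0]]
contact_force: [0.2, -0.3, 0.5]
opening: 0.0006
finger_force: 0.0
```

Call:
apply_moves([
  [[0, 0, 0.6], 0, 0],
  [[0, 0, 1.2], 0, 0],
  [[0, 0, 1.2], 0, 0],
])

```text
time: 23.45
tcp_pos: [0.6035, -0.0764, 0.0497]
tcp_rot: [[0.157, 0.988, 0.001], [0.988, -0.157, -0.0], [0.0, 0.001, -1.0]]
contact_force: [0.9, 0.8, 1.0]
opening: 0.0005
finger_force: 0.4
```

Contact again; keep pressing until the stop is felt.

Call:
apply_moves([
  [[0, 0, 0.6], 0, 0],
  [[0, 0, 1.2], 0, 0],
  [[0, 0, 1.2], 0, 0],
])

```text
time: 23.75
tcp_pos: [0.6032, -0.0764, 0.0483]
tcp_rot: [[0.157, 0.988, 0.0], [0.988, -0.157, 0.0], [0.0, -0.0, -1.0]]
contact_force: [0.2, -0.1, 0.8]
opening: 0.0005
finger_force: 0.3
```

Call:
apply_moves([
  [[0, 0, 0.5], 0, 0],
  [[0, 0, 1], 0, 0],
  [[0, 0, 1], 0, 0],
])

```text
time: 24.05
tcp_pos: [0.6033, -0.0763, 0.0476]
tcp_rot: [[0.157, 0.988, 0.0], [0.988, -0.157, -0.0], [-0.0, 0.0, -1.0]]
contact_force: [-0.1, 0.6, 2.5]
opening: 0.0001
finger_force: 1.7
```

Call:
apply_moves([
  [[0, 0, 0.4], 0, 0],
  [[0, 0, 0.8], 0, 0],
  [[0, 0, 0.8], 0, 0],
])

```text
time: 24.35
tcp_pos: [0.6034, -0.0763, 0.0473]
tcp_rot: [[0.157, 0.988, 0.0], [0.988, -0.157, -0.0], [-0.0, 0.0, -1.0]]
contact_force: [-2.1, 0.4, 8.2]
opening: 0.0003
finger_force: 3.9
```

Hard stop felt: lever flat. Retreat and verify.

Call:
apply_moves([
  [[0, 0, -10], 0, 0],
  [[0, 0, -40], 0, 0],
  [[0, 0, -80], 0, 0],
  [[0, 0, -120], 0, 0],
  [[0, 0, -150], 0, 0],
])

```text
time: 24.85
tcp_pos: [0.6037, -0.0763, 0.1993]
tcp_rot: [[0.156, 0.988, 0.002], [0.988, -0.156, -0.0], [0.0, 0.002, -1.0]]
contact_force: [0.4, -0.3, 0.8]
opening: 0.0001
finger_force: 0.0
```

Call:
apply_moves([
  [[0, -50, 0], 0, 0],
  [[0, -100, 0], 0, 0],
  [[0, -150, 0], 0, 0],
  [[0, -150, 0], 0, 0],
  [[0, -150, 0], 0, 0],
])

```text
time: 25.35
tcp_pos: [0.4541, -0.0538, 0.1969]
tcp_rot: [[0.157, 0.988, 0.0], [0.988, -0.157, -0.003], [-0.003, 0.001, -1.0]]
contact_force: [0.5, -0.0, 0.6]
opening: 0.0004
finger_force: 0.0
```

```bash
python3 - <<'E'
from red import *
f=robot.grab_frame("scene");t=robot.grab_frame("top");rail()
show(f["img"],328,196,372,216)
show(t["img"],360,180,400,215)
O=15.6
for a in (0,.1,.2):
  P=[R2W(O+2-60*np.cos(a),y,18+50+60*np.sin(a)) for y in(8.5,-5.5)];print(a,w2p(f,P).round(1).tolist(),w2p(t,P).round(1).tolist())
a=cv2.imread("pics/scene0.png").astype(int);d=np.abs(a-f["img"]).max(2)
for n,(x0,y0,x1,y1) in dict(spanner=(370,265,450,310),marker=(445,250,525,270),syringe=(308,305,352,355)).items(): print(n,(d[y0:y1,x0:x1]>60).sum())
E
```

```text
origin x -63.2 y -147.8 Fx 1.1 Fy 0.2 Fz 0.1 z 0.1973761940701769 25.45
328 196
............................................
............................................
............................................
............................................
...............................RRRRR........
...........................RRRRRRRRR........
.......................RRRRRRRRRRRRRR.......
...................RRRRRRRRRRRRRRRR.........
...............RRRRRRRRRRRRRRRRR............
........RRRRRRRRRRRRRRRRRRRRRRRR............
......RRRRRRRRRRRRRRRRRRRRRRRRRR............
......RRRRRRRRRRRRRRRRRRRRoo................
......RRRRRRRRRRRRRRRRRooo..................
.......RRRRRRRRRRR....oooo..................
.......RRRRRRRRR............................
........RRRRR...............................
........RRRR................................
............................................
............................................
............................................
360 180
........................................
........................................
..............................
[... 859 characters left out ...]
............
........................................
........................................
........................................
........................................
........................................
........................................
........................................
........................................
........................................
........................................
........................................
0 [[333.7, 206.7], [336.2, 210.9]] [[364.9, 191.9], [363.9, 198.7]]
0.1 [[333.8, 204.5], [336.3, 208.7]] [[365.3, 191.1], [364.4, 198.0]]
0.2 [[334.2, 202.2], [336.8, 206.4]] [[366.1, 190.4], [365.2, 197.4]]
spanner 0
marker 0
syringe 0
```

```bash
python3 -c "
from plant import robot
print(robot.hand_in())"
```

```text
the job is handed in; nothing more can be done
None
```

The job is handed in at about 25.5 s: the carrier is on the rail with its plunger in the notch (it stopped hard there, carrier origin near x = +16 mm), the red lever was pressed to its stop and looks flat in the last image, and the spanner, marker and syringe are where they were.

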